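# Put the muddled lids back on their own glass jars

## Task

The lids of these four glass jars have been muddled: every jar wears the lid of another. Give each jar the lid of its own shape (round, square, six-sided, oblong), resting a lid on the cork mat whenever you need a free spot, and leave each lid seated flat on the rim, centred and turned so that its sides line up with the jar's. Set the lids down gently, without dropping them, and do not push the jars out of their places or tip them.

Things in the scene. Friction and masses are not known exactly. Their poses are not given: they have to be found in the camera images.
- knob_round (a point): Loose lid of pale opal glass, 0.17 kg: plate round, 80 mm across, 7 mm thick, with an upright round knob on top (grip it: 28 mm diameter, 28 mm tall, on a thinner stem). Point: middle of the knob, 33 mm above the plate's underside, 40 mm above the lid's lowest face: a round boss, 46 mm wide, 6 mm deep, that drops into a mouth with at least 8 mm to spare. z up.
- jar_round: Loose jar of pale opal glass, 0.75 kg, open at the top; from above round, 104 mm across the body, 74 mm across the neck; any turn about its upright axis is the same. Origin: centre of its underside, z up. Its flat rim, on which a lid's plate rests, is 110 mm up; its wide shoulder, 74 to 92 mm up, shows round any lid.
- knob_square (a point): Loose lid of pale opal glass, 0.17 kg: plate square, 78 x 78 mm, its x and y axes square to its sides, 7 mm thick, with an upright round knob on top (grip it: 28 mm diameter, 28 mm tall, on a thinner stem). Point: middle of the knob, 33 mm above the plate's underside, 40 mm above the lid's lowest face: a round boss, 46 mm wide, 6 mm deep, that drops into a mouth with at least 8 mm to spare. z up.
- jar_square: Loose jar of pale opal glass, 0.75 kg, open at the top; from above square, body 100 x 100 mm, neck 72 x 72 mm, its x and y axes square to its sides. Origin: centre of its underside, z up. Its flat rim, on which a lid's plate rests, is 110 mm up; its wide shoulder, 74 to 92 mm up, shows round any lid.
- knob_hex (a point): Loose lid of pale opal glass, 0.17 kg: plate a regular hexagon, 78 mm across the flats, its x axis through the middle of a flat, 7 mm thick, with an upright round knob on top (grip it: 28 mm diameter, 28 mm tall, on a thinner stem). Point: middle of the knob, 33 mm above the plate's underside, 40 mm above the lid's lowest face: a round boss, 46 mm wide, 6 mm deep, that drops into a mouth with at least 8 mm to spare. z up.
- jar_hex: Loose jar of pale opal glass, 0.75 kg, open at the top; from above a regular hexagon, body 100 mm and neck 72 mm across the flats, its x axis through the middle of a flat. Origin: centre of its underside, z up. Its flat rim, on which a lid's plate rests, is 110 mm up; its wide shoulder, 74 to 92 mm up, shows round any lid.
- knob_oblong (a point): Loose lid of pale opal glass, 0.17 kg: plate a rectangle, 78 mm (x) by 101 mm (y, its long side), 7 mm thick, with an upright round knob on top (grip it: 28 mm diameter, 28 mm tall, on a thinner stem). Point: middle of the knob, 33 mm above the plate's underside, 40 mm above the lid's lowest face: a round boss, 46 mm wide, 6 mm deep, that drops into a mouth with at least 8 mm to spare. z up.
- jar_oblong: Loose jar of pale opal glass, 0.75 kg, open at the top; from above a rectangle, body 100 mm (x) by 130 mm (y, its long side), neck 72 x 94 mm. Origin: centre of its underside, z up. Its flat rim, on which a lid's plate rests, is 110 mm up; its wide shoulder, 74 to 92 mm up, shows round any lid.
- mat: Cork mat, round, 136 mm across and 6 mm thick, lying fixed on the bench, free at the start. Origin at the centre of its underside. A lid set down here stands on its boss, the underside of its plate 12 mm above the bench.
There are look-alikes about, which are no part of the job. Leave any black look-alike of the part that bears knob_oblong alone.

How it is judged:
At the end, for the whole second after the job is handed in: Each lid lies on the jar of its own shape: centre within 10 mm of the jar's axis, plate on the rim (at most 3 mm too high), level within 3 degrees, sides within 11 degrees of the jar's (any turn that matches the shape); jars upright; all at rest (horizontal distance between knob_round and jar_round below 0.01 m and z of knob_round in the frame of jar_round between 0.139 and 0.146 m and angle between each of knob_round, jar_round, knob_square, jar_square, knob_hex, jar_hex, knob_oblong, jar_oblong's own z axis and vertical below 0.06 rad and linear speed of each of lid_round, jar_round, lid_square, jar_square, lid_hex, jar_hex, lid_oblong, jar_oblong below 0.02 m/s and horizontal distance between knob_square and jar_square below 0.01 m and z of knob_square in the frame of jar_square between 0.139 and 0.146 m and (angle between the x axis of knob_square and the x axis of jar_square, either way round below 0.2 rad or angle between the x axis of knob_square and the x axis of jar_square, either way round above 1.3708 rad) and horizontal distance between knob_hex and jar_hex below 0.01 m and z of knob_hex in the frame of jar_hex between 0.139 and 0.146 m and (angle between the x axis of knob_hex and the x axis of jar_hex, either way round below 0.2 rad or angle between the x axis of knob_hex and the x axis of jar_hex, either way round between 0.8472 and 1.2472 rad) and horizontal distance between knob_oblong and jar_oblong below 0.01 m and z of knob_oblong in the frame of jar_oblong between 0.139 and 0.146 m and angle between the x axis of knob_oblong and the x axis of jar_oblong, either way round below 0.2 rad); the robot touches nothing.
It fails at once if a jar was pushed more than 35 mm from its place or tipped by more than 17 degrees (distance of any of jar_round, jar_square, jar_hex, jar_oblong from where it was at the start of the episode above 0.035 m or angle between any of jar_round, jar_square, jar_hex, jar_oblong's own z axis and vertical above 0.3 rad).
It fails at once if a lid was dropped (it fell free by more than about 25 mm) ((linear speed of lid_round above 0.7 m/s and contact force between the fingers and lid_round below 0.05 N) or (linear speed of lid_square above 0.7 m/s and contact force between the fingers and lid_square below 0.05 N) or (linear speed of lid_hex above 0.7 m/s and contact force between the fingers and lid_hex below 0.05 N) or (linear speed of lid_oblong above 0.7 m/s and contact force between the fingers and lid_oblong below 0.05 N)).
It also fails if it takes over 131 s, if anything falls off the work surface, if the arm or the gripper's body presses on something with over 40 N, if the wrist force passes 120 N, or if a joint passes its speed limit or range.

## Robot

A 7-joint arm with a two-finger parallel gripper is mounted at the origin on the work surface. World frame = base frame: x ahead of the robot, y to its left, z up, the work surface at z = 0. Lengths are in m, angles in rad, forces in N, time in s.
With the tool pointing down it reaches from about 0.4 to 0.85 m from the base axis. Payload 10.4 kg.
Tool frame: the origin (TCP) lies at the very end of the fingers, on their centre line; the grasp point (between the pads) lies 19 mm behind it; z points along the fingers, y is the line along which they close (so a half turn about z gives the same grasp; the last joint's range is limited). The gripper opens to 87 mm and grips with 3 to 60 N. Pads are 19 mm wide; open, the fingers measure 117 mm over their backs; the gripper's body (75 mm by 190 mm) begins 51 mm behind the grasp point.
Start: joints at [1.209, 0.332, -0.065, 1.46, 0.022, 1.35, -0.088], TCP at [0.208, -0.589, 0.223] pointing down, gripper open.
Joint ranges: [-2.6, 2.6], [-0.5, 2.12], [-1.47, 1.34], [0.16, 2.42], [-1.27, 4.41], [0.06, 2.06], [-2.6, 2.6]. Speed limits (rad/s): [2.22, 2.22, 2.79, 2.79, 3.14, 3.14, 3.14].

## Interface

Orientations are given as [roll, pitch, yaw] about the fixed x, y, z axes, in that order (R = Rz(yaw) Ry(pitch) Rx(roll)).
In Python, from cell import sensors, imaging, workorder, trace gives the robot as it stands.
- The arm moves only by the tool move_arm, never from a script. Its arguments are lists of equal length, an entry for each row: "delta_pos": the shift along the tool's x, y, z in m, a list of three; "yaw": the turn about the tool's z in degrees; "hand": the finger opening in m, from 0 to 0.087. A call has 1 to 12 rows; each row is the pose to reach, as a shift and turn from the pose commanded when the call began, along the tool's axes at that moment; what a row does not reach only later rows make up. A row lasts 1/10 s, in which the tool goes at most 50 mm and 8.59 degrees, less where a joint would pass 70% of its speed; a pose out of reach is approached as far as the arm can. A call with a gripper value outside its range is refused whole. The fingers move at their own pace and stop on an object; the grip force is fixed at half the most. Time passes only in rows, so rows that repeat a pose let the fingers close. It gives the time, the measured TCP pose, the force, the opening and the grip force at its end, in the units of the state.
- sensors.state(): the state, without advancing time (a new reading comes with each control period).
- imaging.snapshot(name): name is "side" or "top" or "wrist"; returns (picture, depth): 420x560x3 uint8, red, green, blue; 420x560 float32, m along the optical axis (not along the pixel's ray), 0 where there is no reading.
- imaging.calibration(name): a dict with "vfov" (degrees; the focal length in pixels is half the picture's height over the tangent of half this angle, whatever the lens; pixels are square), "cx", "cy" (the principal point, pixels), "R" (3x3) and "t" (3): a world point X has camera coordinates R X + t; the wrist camera has in their place "hand_eye" (4x4, takes a point from camera to tool coordinates, whose origin is the TCP and whose axes are the flange's). Camera axes: x right, y down, z forward; pixel columns grow to the right and rows downward; lengths in m; the calibration is good to about 2 mm. A picture is of the moment at which its call begins: read the wrist's pose just before it. calibration takes no time and is no camera call.
- workorder.hand_in(): hands the job in; it is judged then, once.
Trained networks look in the newest picture that a camera, given by its name, has taken for a name from the list of things; names that differ only in an ending like _2 or _b are one class to them, and where a whole thing is asked for, a point or a joint stands for the part that bears it (a point fixed in the world has none). Each returns a list of dicts, best first, with "score" (0 to 1); they miss things now and then, are a little off and sometimes report something else, mostly with a low value. They report only what shows in the picture. A call takes as long as a camera call. They do not tell look-alikes from the thing itself.
- trace(target, camera): "mask" (420x560 bool, what is visible of it) and "at" ([column, row] in pixels, amid what is visible of it).
The state is a dict: "time_s": time; "qpos": joint angles; "qd": joint speeds; "tau": joint torques, N m; "tcp_pos": TCP position; "tool_rot": TCP orientation; "wrist_force": force on the tool from outside, world axes, zero at the start; "torque": the same for the moment, N m; "opening": opening from 0.0 (shut) to 1.0 (fully open); "gripper_force": force on a finger pad.
Only numpy, scipy, OpenCV 4.12 (cv2) and the standard library are available. Lean on these libraries where they do the work, as an engineer would, in place of code of your own. Each camera call takes 0.05 s, during which the arm holds its last target. There are 200 camera calls.

## Working session

There is one attempt and no reset: what is moved stays moved. The work goes in short steps, Python scripts to look and compute and a tool call to move; the robot and the scene stay as the last step left them, time stands still between calls to the robot, and variables do not carry over. Pictures are saved under pics/ and viewed, at most 14 in all, crops included, and the job is handed in when it is done.

Besides the shell and the picture viewer there is one more tool, called after "Emit:" as name([rows], argument=value, ...), one row to a line, values as JSON. move_arm: Moves the arm, as the interface text tells. Its arguments: {"type":"object","properties":{"delta_pos":{"type":"array","items":{"type":"array","items":{"type":"number"}}},"yaw":{"type":"array","items":{"type":"number"}},"hand":{"type":"array","items":{"type":"number"}}},"required":["delta_pos","yaw","hand"]}

```bash
ls; mkdir -p pics
python3 - <<'E'
from cell import sensors, imaging, workorder, trace
import cv2,numpy as np
s=sensors.state();print({k:np.round(v,3) for k,v in s.items()})
for n in("top","side","wrist"):
    c=imaging.calibration(n);print(n,c)
p,d=imaging.snapshot("top");cv2.imwrite("pics/top0.png",p[:,:,::-1]);np.savez("top0.npz",p=p,d=d)
for t in ["knob_round","knob_square","knob_hex","knob_oblong","jar_round","jar_square","jar_hex","jar_oblong","mat"]:
    print(t,[(round(r["score"],2),np.round(r["at"]),int(r["mask"].sum())) for r in trace(t,"top")])
E
```

```text
pics
{'time_s': np.float64(0.0), 'qpos': array([ 1.209,  0.333, -0.065,  1.461,  0.022,  1.35 , -0.088]), 'qd': array([-0.   , -0.002, -0.   , -0.002,  0.001, -0.001,  0.001]), 'tau': array([-1.0000e-03, -6.2326e+01,  2.4000e-02, -3.8990e+01, -6.2000e-02,
        4.0000e-02,  0.0000e+00]), 'tcp_pos': array([ 0.208, -0.589,  0.222]), 'tool_rot': array([-3.14 ,  0.   ,  0.339]), 'wrist_force': array([0.282, 0.128, 0.867]), 'torque': array([0.006, 0.011, 0.022]), 'gripper_force': np.float64(0.0), 'opening': np.float64(0.999)}
top {'vfov': 49.005264004756384, 'cx': 283.0746213386387, 'cy': 210.71120741368364, 'R': array([[-1.53614261e-02, -9.99881963e-01, -2.94886100e-04],
       [-9.87920079e-01,  1.52231340e-02, -1.54214699e-01],
       [ 1.54200986e-01, -2.07763381e-03, -9.88037317e-01]]), 't': array([0.01345397, 0.43268418, 1.15063747])}
side {'vfov': 49.67807183131408, 'cx': 280.43390694971566, 'cy': 208.75013022114896, 'R': array([[-0.76221744, -0.64693547, -0.02234011],
       [-0.33194255,  0.42025655, -0.84451085],
       [ 0.5557326 , -0.63628526, -0.53507227]]), 't': array([0.
[... 282 characters left out ...]
  -3.02110902e-05],
       [ 1.04299942e-03, -2.77733996e-01,  9.60657452e-01,
        -1.62782485e-01],
       [ 0.00000000e+00,  0.00000000e+00,  0.00000000e+00,
         1.00000000e+00]])}
knob_round [(0.73, array([386., 213.]), 877)]
knob_square [(0.55, array([277., 130.]), 1024)]
knob_hex [(0.82, array([276., 197.]), 894)]
knob_oblong [(0.75, array([401., 124.]), 1268), (0.71, array([407., 298.]), 1311), (0.37, array([279., 218.]), 543), (0.23, array([275., 200.]), 907)]
jar_round [(0.6, array([278., 217.]), 578)]
jar_square [(0.84, array([387., 141.]), 898)]
jar_hex [(0.97, array([371., 229.]), 714)]
jar_oblong [(0.56, array([278., 147.]), 1256)]
mat [(0.61, array([207., 219.]), 2051)]
```

View pics/top0.png

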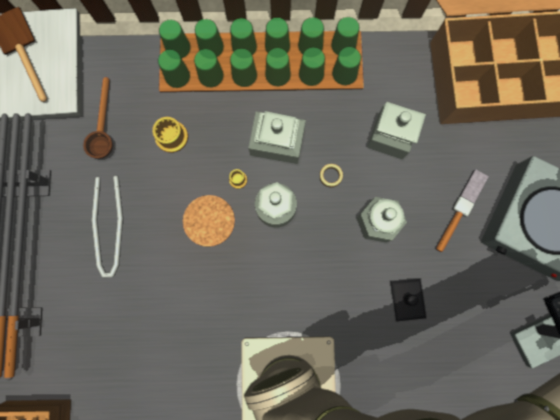

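```bash
cat > h.py <<'E'
import numpy as np,cv2
from cell import sensors, imaging, trace
from scipy.spatial.transform import Rotation as Ro
def cam(n,s=None):
    c=imaging.calibration(n);f=210/np.tan(np.radians(c["vfov"]/2))
    if n=="wrist":
        T=np.eye(4);T[:3,:3]=Ro.from_euler("xyz",s["tool_rot"]).as_matrix();T[:3,3]=s["tcp_pos"]
        M=T@np.array(c["hand_eye"])
    else:
        R=np.array(c["R"]);M=np.eye(4);M[:3,:3]=R.T;M[:3,3]=-R.T@c["t"]
    return f,c["cx"],c["cy"],M
def cloud(d,C):
    f,cx,cy,M=C;v,u=np.mgrid[:d.shape[0],:d.shape[1]]
    P=np.stack([(u-cx)/f*d,(v-cy)/f*d,d],-1)@M[:3,:3].T+M[:3,3]
    P[d<=0]=np.nan
    return P
E
python3 - <<'E'
from h import *
z=np.load("top0.npz");p,d=z["p"],z["d"]
P=cloud(d,cam("top"))
cv2.imwrite("pics/crop0.png",cv2.resize(p[90:250,225:440],None,fx=3.7,fy=3.7,interpolation=cv2.INTER_CUBIC)[:,:,::-1])
for n,(u,v) in dict(obl=(277,125),sq=(404,118),hexj=(389,214),rnd=(275,198)).items():
    w=P[v-35:v+35,u-35:u+35].reshape(-1,3)
    k=w[(w[:,2]>.138)&(w[:,2]<.2)]
    pl=w[(w[:,2]>.105)&(w[:,2]<.125)]
    print(n,"knob",k.mean(0).round(4),len(k),k[:,2].max().round(3),"plate",((pl.min(0)+pl.max(0))/2).round(4),np.ptp(pl,axis=0).round(3),len(pl))
print("mat",np.nanmean(P[205:235,192:224],(0,1)),"bench",np.nanmedian(P[230:260,260:330,2]))
print("bottle",np.nanmax(P[20:90,165:360,2]), "ring167,131",np.nanmax(P[115:155,150:190,2]),P[210:225,190:225,2].mean())
print("black",P[299,408],"box",np.nanmax(P[0:110,440:560,2]), "bott y", P[70,348],P[70,172])
E
```

```text
obl knob [0.6223 0.0184 0.1544] 119 0.163 plate [0.6254 0.0199 0.1136] [0.094 0.102 0.017] 1002
sq knob [ 0.6354 -0.2864  0.1532] 132 0.162 plate [ 0.6376 -0.2887  0.1142] [0.105 0.121 0.018] 1131
hexj knob [ 0.4039 -0.2394  0.1541] 130 0.161 plate [ 0.4054 -0.2406  0.1145] [0.08  0.078 0.019] 743
rnd knob [0.4454 0.0246 0.1554] 120 0.161 plate [0.4468 0.0248 0.1169] [0.088 0.08  0.014] 775
mat [0.41693642 0.20533133 0.00587669] bench -0.00032180115795532593
bottle 0.10985458780030788 ring167,131 0.06773482225745675 nan
black [ 0.20573852 -0.29697372  0.05051216] box 0.1392262357564127 bott y [ 0.78770079 -0.16560541  0.08899963] [0.7896121  0.28424157 0.09944889]
```

View pics/crop0.png

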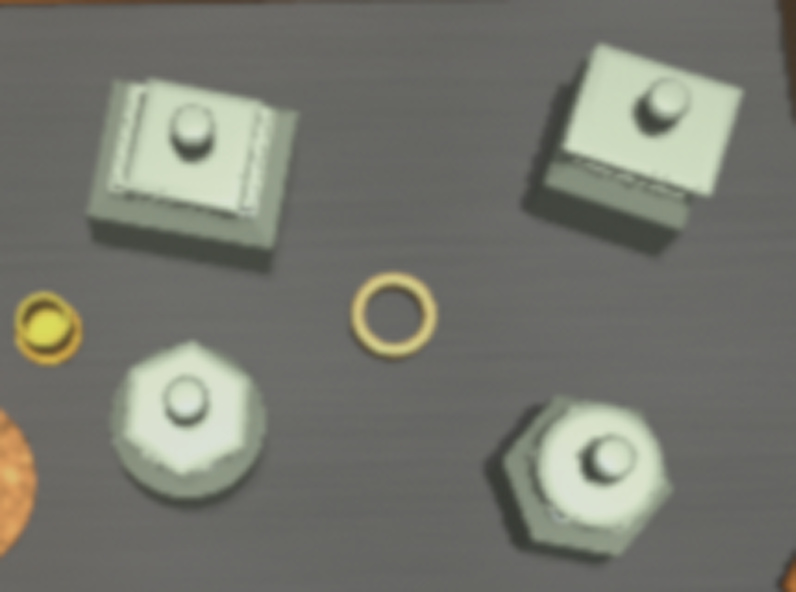

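```bash
cat >> h.py <<'E'
def go(x,y,z,yaw,s=None):
    s=s or sensors.state();R=Ro.from_euler("xyz",s["tool_rot"]).as_matrix()
    dl=R.T@(np.array([x,y,z])-s["tcp_pos"])
    a=(s["tool_rot"][2]-yaw+np.pi)%(2*np.pi)-np.pi
    print("t",round(float(s["time_s"]),1),"pos",np.round(s["tcp_pos"],4),"rot",np.round(s["tool_rot"],3),"-> delta",dl.round(4),"yaw",round(np.degrees(a),1),"q",np.round(s["qpos"],2))
E
python3 -c "
from h import *
go(.405,-.24,.33,1.04)"
```

```text
t 0.5 pos [ 0.2078 -0.5894  0.2226] rot [ 3.142 -0.     0.339] -> delta [ 0.3022 -0.264  -0.1074] yaw -40.2 q [ 1.21  0.33 -0.06  1.46  0.02  1.35 -0.09]
```

Emit:
move_arm([
  [0.03,-0.026,-0.1],
  [0.06,-0.052,-0.107],
  [0.09,-0.08,-0.107],
  [0.12,-0.106,-0.107],
  [0.15,-0.132,-0.107],
  [0.18,-0.158,-0.107],
  [0.21,-0.185,-0.107],
  [0.24,-0.21,-0.107],
  [0.27,-0.237,-0.107],
  [0.302,-0.264,-0.107],
  [0.302,-0.264,-0.107],
  [0.302,-0.264,-0.107],
], yaw=[-5,-10,-15,-20,-25,-30,-35,-40,-40,-40,-40,-40], hand=[0.06,0.06,0.06,0.06,0.06,0.06,0.06,0.06,0.06,0.06,0.06,0.06])

```text
time_s: 1.7
tcp_pos: [0.4051, -0.2396, 0.3298]
tool_rot: [3.141, 0.001, 1.039]
wrist_force: [-0.5, -0.9, -0.2]
opening: 0.686
gripper_force: 0.0
```

```bash
cat >> h.py <<'E'
def look(name):
    s=sensors.state();p,d=imaging.snapshot("wrist");C=cam("wrist",s)
    cv2.imwrite(f"pics/{name}.png",p[:,:,::-1]);np.savez(name+".npz",p=p,d=d)
    print("t",round(float(s["time_s"]),1),np.round(s["tcp_pos"],4),np.round(s["tool_rot"],3),"F",np.round(s["wrist_force"],1),"open",round(float(s["opening"]),3))
    return p,cloud(d,C),s
def band(P,c,r,lo,hi):
    w=P.reshape(-1,3);w=w[np.isfinite(w).all(1)]
    return w[(np.hypot(*(w[:,:2]-c).T)<r)&(w[:,2]>lo)&(w[:,2]<hi)]
def rect(w):
    (c,sz,a)=cv2.minAreaRect(w[:,:2].astype(np.float32)*1000)
    return np.round(np.array(c)/1000,4),np.round(sz,1),round(a,1)
def jar(P,c):
    for n,lo,hi,r in(("knob",.15,.17,.03),("plate",.108,.125,.075),("shoulder",.083,.1,.1)):
        w=band(P,np.array(c),r,lo,hi)
        if len(w)>20: print(n,len(w),w.mean(0).round(4),"rect",rect(w),"z",np.percentile(w[:,2],[5,50,95]).round(4))
E
python3 -c "
from h import *
p,P,s=look('w1');jar(P,(.405,-.24))
for t in ['jar_hex','jar_square','knob_round']: print(t,[(round(r['score'],2),np.round(r['at'])) for r in trace(t,'wrist')])"
```

```text
t 1.7 [ 0.4051 -0.2396  0.3298] [3.141e+00 1.000e-03 1.039e+00] F [-0.5 -0.9 -0.2] open 0.686
knob 597 [ 0.4071 -0.2401  0.1568] rect (array([ 0.4066, -0.2409]), array([27.4, 26.2]), 59.7) z [0.1536 0.1573 0.1588]
plate 3355 [ 0.4079 -0.2385  0.1171] rect (array([ 0.4066, -0.2408]), array([79.2, 80.4]), 58.6) z [0.1152 0.1173 0.1187]
shoulder 659 [ 0.421  -0.2193  0.0872] rect (array([ 0.4068, -0.2415]), array([ 89.5, 100.1]), 49.1) z [0.0834 0.0868 0.0917]
jar_hex [(0.59, array([284., 146.]))]
jar_square [(0.93, array([436., 112.]))]
knob_round []
```

View pics/w1.png

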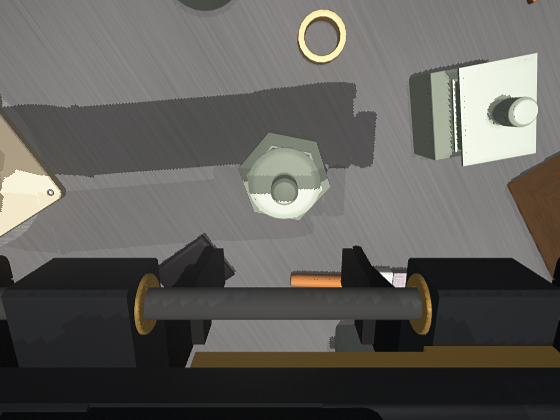

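```bash
cat >> h.py <<'E'
from scipy.optimize import least_squares
def sdf(q,kind,h):   # polygon by outward normals; h apothem(s), m
    if kind=="round": return np.hypot(*q.T)-h[0]
    n=6 if kind=="hex" else 4
    a=np.arange(n)*2*np.pi/n;ap=np.array([h[i%len(h)] for i in range(n)])
    return (q@np.array([np.cos(a),np.sin(a)])-ap).max(1)
PL=dict(round=[.04],square=[.039],hex=[.039],oblong=[.039,.0505]);BO=dict(round=[.052],square=[.05],hex=[.05],oblong=[.05,.065]);NE=dict(round=[.037],square=[.036],hex=[.036],oblong=[.036,.047])
PER=dict(round=360,square=90,hex=60,oblong=180)
def fit(w,kind,h,c0):
    hull=cv2.convexHull(w[:,:2].astype(np.float32))[:,0].astype(float)
    best=None
    def res(v):
        R=np.array([[np.cos(v[2]),-np.sin(v[2])],[np.sin(v[2]),np.cos(v[2])]])
        return sdf((hull-v[:2])@R,kind,h)*1000
    for th in np.radians(np.arange(0,PER[kind],10 if kind!="round" else 360)):
        r=least_squares(res,[*c0,th],loss="soft_l1",x_scale=[.01,.01,.1])
        if best is None or r.cost<best.cost: best=r
    th=np.degrees(best.x[2])%PER[kind]
    print(kind,"centre",best.x[:2].round(4),"deg",round(th,1),"rms mm",round(np.sqrt(np.mean(best.fun**2)),2),len(hull))
def lid(P,c,kind,zp=.117): print("lid",end=" ");fit(band(P,np.array(c),.075,zp-.005,zp+.005),kind,PL[kind],c)
def body(P,c,kind): print("body",end=" ");fit(band(P,np.array(c),.09,.074,.097),kind,BO[kind],c)
def rim(P,c,kind): print("rim",end=" ");fit(band(P,np.array(c),.07,.104,.115),kind,NE[kind],c)
E
python3 - <<'E'
from h import *
s=dict(tcp_pos=np.array([.4051,-.2396,.3298]),tool_rot=np.array([3.141,.001,1.039]))
P=cloud(np.load("w1.npz")["d"],cam("wrist",s))
lid(P,(.407,-.241),"round");body(P,(.407,-.241),"hex")
lid(P,(.636,-.288),"oblong");body(P,(.636,-.288),"square")
print("lowest top of things around; knob of oblong");jar(P,(.636,-.288))
go(.446,.025,.33,1.6)
E
```

```text
lid round centre [ 0.4064 -0.2412] deg 232.6 rms mm 0.15 58
body hex centre [ 0.4062 -0.2419] deg 48.2 rms mm 0.43 25
lid oblong centre [ 0.6389 -0.2885] deg 160.3 rms mm 0.39 25
body square centre [ 0.6378 -0.2857] deg 69.4 rms mm 0.32 11
lowest top of things around; knob of oblong
knob 773 [ 0.6367 -0.2868  0.1565] rect (array([ 0.6378, -0.2878]), array([27.7, 27. ]), 73.9) z [0.1519 0.1571 0.159 ]
plate 6573 [ 0.6354 -0.2839  0.1171] rect (array([ 0.6389, -0.2884]), array([101.6,  79.3]), 70.2) z [0.1149 0.1172 0.1188]
shoulder 1024 [ 0.602  -0.2697  0.0889] rect (array([ 0.6052, -0.2734]), array([89.9, 22.6]), 69.6) z [0.0834 0.0886 0.095 ]
t 1.9 pos [ 0.4042 -0.2412  0.3295] rot [-3.141  0.     1.035] -> delta [ 0.2502 -0.1    -0.0005] yaw -32.4 q [ 0.88 -0.03 -0.43  1.65 -0.01  1.52 -0.08]
```

Emit:
move_arm([
  [0.046,-0.018,0],
  [0.092,-0.037,0],
  [0.138,-0.055,0],
  [0.184,-0.074,0],
  [0.23,-0.092,0],
  [0.25,-0.1,0],
  [0.25,-0.1,0],
  [0.25,-0.1,0],
], yaw=[-5.5,-11,-16.5,-22,-27,-32,-32,-32], hand=[0.06,0.06,0.06,0.06,0.06,0.06,0.06,0.06])

```text
time_s: 2.7
tcp_pos: [0.446, 0.025, 0.3294]
tool_rot: [-3.141, 0.0, 1.593]
wrist_force: [0.3, -1.1, -0.0]
opening: 0.69
gripper_force: 0.0
```

Run:
```python
from h import *
p,P,s=look('w2')
lid(P,(.446,.025),"hex");body(P,(.446,.025),"round");jar(P,(.446,.025))
lid(P,(.625,.018),"square");body(P,(.625,.018),"oblong")
w=band(P,np.array((.417,.205)),.1,.003,.009);print("mat",rect(w),len(w))
go(.446,.025,.124,1.6)
```

```text
t 2.7 [0.446  0.025  0.3294] [-3.141  0.     1.593] F [ 0.3 -1.1 -0. ] open 0.69
lid hex centre [0.4484 0.0253] deg 24.1 rms mm 0.25 28
body round centre [0.4479 0.0254] deg 352.5 rms mm 0.37 45
knob 603 [0.4484 0.0265 0.1569] rect (array([0.4484, 0.0255]), array([27.1, 27.4]), 13.1) z [0.1534 0.1573 0.1588]
plate 3547 [0.4483 0.0282 0.1171] rect (array([0.4481, 0.0254]), array([78.4, 88.4]), 83.5) z [0.1152 0.1172 0.1186]
shoulder 563 [0.4452 0.0542 0.0871] rect (array([0.443, 0.041]), array([91.8, 60.9]), 17.3) z [0.0834 0.0867 0.0917]
lid square centre [0.6265 0.0192] deg 76.8 rms mm 2.71 19
body oblong centre [0.6276 0.0198] deg 168.9 rms mm 0.48 21
mat (array([0.4205, 0.1725]), array([194.6, 122.8]), 1.5) 7553
t 2.8 pos [0.446  0.0243 0.3294] rot [-3.141  0.     1.592] -> delta [7.000e-04 1.000e-04 2.054e-01] yaw -0.5 q [ 0.62 -0.08 -0.71  1.69 -0.06  1.52 -0.07]
```

View pics/w2.png

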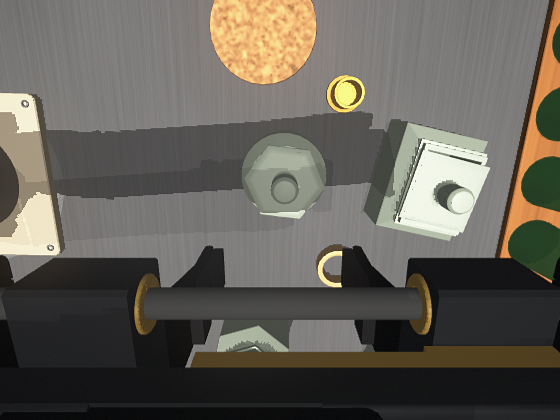

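Emit:
move_arm([
  [0.0007,0.0024,0.05],
  [0.0007,0.0024,0.1],
  [0.0007,0.0024,0.14],
  [0.0007,0.0024,0.17],
  [0.0007,0.0024,0.195],
  [0.0007,0.0024,0.2045],
  [0.0007,0.0024,0.2045],
  [0.0007,0.0024,0.2045],
  [0.0007,0.0024,0.2045],
  [0.0007,0.0024,0.2045],
  [0.0007,0.0024,0.2045],
], yaw=[0,0,0,0,0,0,0,0,0,0,0], hand=[0.06,0.06,0.06,0.06,0.06,0.06,0.06,0.01,0.01,0.01,0.01])

```text
time_s: 3.85
tcp_pos: [0.4488, 0.0267, 0.1257]
tool_rot: [3.14, 0.0, 1.595]
wrist_force: [-0.5, 0.4, 0.1]
opening: 0.41
gripper_force: 0.0
```

Run:
```python
from h import *
s=sensors.state();print(s["opening"],s["gripper_force"],s["wrist_force"])
go(.417,.205,.24,1.6+.43)
```

```text
0.4102530596618624 0.0 [-0.46625567  0.36043876  0.10157597]
t 3.9 pos [0.4488 0.0267 0.1257] rot [3.14  0.    1.595] -> delta [ 0.179  -0.0273 -0.1144] yaw -24.9 q [ 0.58  0.08 -0.76  1.99  0.06  1.09 -0.18]
```

Emit:
move_arm([
  [0,0,0],
  [0,0,0],
  [0,0,0],
  [0,0,0],
  [0,0,-0.01],
  [0,0,-0.03],
  [0,0,-0.06],
  [0,0,-0.09],
  [0,0,-0.115],
  [0,0,-0.115],
], yaw=[0,0,0,0,0,0,0,0,0,0], hand=[0,0,0,0,0,0,0,0,0,0])

```text
time_s: 4.85
tcp_pos: [0.4499, 0.0271, 0.2435]
tool_rot: [3.136, 0.001, 1.596]
wrist_force: [-0.2, 0.2, -2.9]
opening: 0.313
gripper_force: 30.0
```

Run:
```python
from h import *
z=np.load("top0.npz");P=cloud(z["d"],cam("top"))
w=P[195:245,180:237].reshape(-1,3);im=z["p"][195:245,180:237].reshape(-1,3).astype(int)
w=w[(im[:,0]-im[:,2]>40)];print("mat top",rect(w))
p,P2,s=look("w3");v=band(P2,np.array((.42,.205)),.09,.0035,.02);print("mat wrist",rect(v))
go(.417,.205,.24,1.6+.43)
```

```text
mat top (array([0.4171, 0.206 ]), array([135.3,  87.5]), 49.3)
t 4.8 [0.4499 0.0271 0.2435] [3.136e+00 1.000e-03 1.596e+00] F [-0.2  0.2 -2.9] open 0.313
mat wrist (array([0.4277, 0.1738]), array([154.4,  77.3]), 1.7)
t 4.9 pos [0.4491 0.0269 0.2414] rot [3.139e+00 1.000e-03 1.595e+00] -> delta [ 0.1789 -0.0277  0.0012] yaw -24.9 q [ 0.61 -0.04 -0.74  1.84 -0.03  1.33 -0.1 ]
```

Emit:
move_arm([
  [0.045,-0.007,0],
  [0.09,-0.014,0],
  [0.135,-0.021,0.02],
  [0.179,-0.028,0.05],
  [0.179,-0.028,0.09],
  [0.179,-0.028,0.13],
  [0.179,-0.028,0.17],
  [0.179,-0.028,0.19],
  [0.179,-0.028,0.2],
  [0.179,-0.028,0.206],
  [0.179,-0.028,0.21],
  [0.179,-0.028,0.213],
], yaw=[-5,-10,-15,-20,-25,-25,-25,-25,-25,-25,-25,-25], hand=[0,0,0,0,0,0,0,0,0,0,0,0])

```text
time_s: 6.1
tcp_pos: [0.4165, 0.2051, 0.0275]
tool_rot: [3.14, 0.0, 2.032]
wrist_force: [0.4, 0.4, -1.9]
opening: 0.311
gripper_force: 30.0
```

Emit:
move_arm([
  [0,0,0.001],
  [0,0,0.0015],
  [0,0,0.0015],
  [0,0,0.0015],
  [0,0,0.0015],
  [0,0,0.0015],
  [0,0,0.0015],
  [0,0,-0.03],
  [0,0,-0.08],
  [0,0,-0.13],
  [0,0,-0.18],
  [0,0,-0.22],
], yaw=[0,0,0,0,0,0,0,0,0,0,0,0], hand=[0,0,0.06,0.06,0.06,0.06,0.06,0.06,0.06,0.06,0.06,0.06])

```text
time_s: 7.3
tcp_pos: [0.416, 0.2054, 0.2499]
tool_rot: [3.14, 0.001, 2.032]
wrist_force: [2.0, 0.4, -0.0]
opening: 0.685
gripper_force: 0.0
```

Run:
```python
from h import *
p,P,s=look("w4")
lid(P,(.417,.205),"hex",.019)
w=band(P,np.array((.417,.205)),.03,.052,.07);print("knob",rect(w),w[:,2].mean())
go(.4065,-.241,.25,1.04)
```

```text
t 7.3 [0.416  0.2054 0.2499] [3.140e+00 1.000e-03 2.032e+00] F [ 2.   0.4 -0. ] open 0.685
lid hex centre [0.4182 0.204 ] deg 49.1 rms mm 0.24 24
knob (array([0.4181, 0.2044]), array([26.4, 26.7]), 26.2) 0.05883609257657705
t 7.3 pos [0.418  0.2068 0.2553] rot [3.133e+00 2.000e-03 2.033e+00] -> delta [-0.3957 -0.2098  0.0044] yaw 56.9 q [ 0.45  0.   -0.99  1.77  0.    1.36 -0.08]
```

Emit:
move_arm([
  [-0.04,-0.021,0],
  [-0.08,-0.042,0],
  [-0.12,-0.063,0],
  [-0.16,-0.084,0],
  [-0.2,-0.105,0],
  [-0.24,-0.126,0],
  [-0.28,-0.147,0],
  [-0.32,-0.168,0],
  [-0.36,-0.189,0.004],
  [-0.396,-0.21,0.004],
  [-0.396,-0.21,0.004],
  [-0.396,-0.21,0.004],
], yaw=[6,12,18,24,30,36,42,48,54,57,57,57], hand=[0.05,0.05,0.05,0.05,0.05,0.05,0.05,0.05,0.05,0.05,0.05,0.05])

```text
time_s: 8.55
tcp_pos: [0.4037, -0.2435, 0.2426]
tool_rot: [-3.141, -0.001, 1.035]
wrist_force: [-0.2, 0.9, 0.8]
opening: 0.573
gripper_force: 0.0
```

Run:
```python
from h import *
p,P,s=look("w5")
lid(P,(.4065,-.241),"round");body(P,(.4065,-.241),"hex")
w=band(P,np.array((.4065,-.241)),.03,.15,.17);print("knob",rect(w))
go(.4065,-.241,.126,1.04)
```

```text
t 8.6 [ 0.4037 -0.2435  0.2426] [-3.141e+00 -1.000e-03  1.035e+00] F [-0.2  0.9  0.8] open 0.573
lid round centre [ 0.4064 -0.2413] deg 68.9 rms mm 0.17 57
body hex centre [ 0.4066 -0.2415] deg 48.2 rms mm 0.64 28
knob (array([ 0.4064, -0.2411]), array([27.9, 26.6]), 59.2)
t 8.6 pos [ 0.4041 -0.2425  0.2428] rot [-3.141 -0.     1.038] -> delta [0.0025 0.0013 0.1168] yaw -0.1 q [ 0.93  0.01 -0.48  1.8   0.    1.34 -0.09]
```

Grip the round lid and lift.

Emit:
move_arm([
  [0.0025,0.0013,0.04],
  [0.0025,0.0013,0.08],
  [0.0025,0.0013,0.105],
  [0.0025,0.0013,0.1165],
  [0.0025,0.0013,0.1165],
  [0.0025,0.0013,0.1165],
  [0.0025,0.0013,0.1165],
  [0.0025,0.0013,0.1165],
  [0.0025,0.0013,0.1165],
  [0.0025,0.0013,0.1165],
  [0.0025,0.0013,0.1165],
  [0.0025,0.0013,0.1165],
], yaw=[0,0,0,0,0,0,0,0,0,0,0,0], hand=[0.05,0.05,0.05,0.05,0.05,0,0,0,0,0,0,0])

```text
time_s: 9.8
tcp_pos: [0.4066, -0.2418, 0.1273]
tool_rot: [3.141, 0.0, 1.037]
wrist_force: [-3.0, 2.0, 6.0]
opening: 0.313
gripper_force: 30.0
```

Run:
```python
from h import *
go(.4479,.0254,.24,1.6)
```

```text
t 9.8 pos [ 0.4066 -0.2418  0.1273] rot [3.141 0.    1.037] -> delta [ 0.2509 -0.1004 -0.1128] yaw -32.3 q [ 0.91  0.11 -0.49  1.95  0.06  1.1  -0.14]
```

Emit:
move_arm([
  [0,0,-0.01],
  [0,0,-0.03],
  [0,0,-0.065],
  [0,0,-0.1],
  [0.035,-0.014,-0.112],
  [0.08,-0.032,-0.112],
  [0.125,-0.05,-0.112],
  [0.17,-0.068,-0.112],
  [0.21,-0.084,-0.112],
  [0.24,-0.096,-0.112],
  [0.251,-0.1005,-0.112],
  [0.251,-0.1005,-0.112],
], yaw=[0,0,0,0,-5,-10,-15,-20,-25,-30,-32,-32], hand=[0,0,0,0,0,0,0,0,0,0,0,0])

```text
time_s: 11.0
tcp_pos: [0.4476, 0.0271, 0.2389]
tool_rot: [3.141, 0.0, 1.599]
wrist_force: [-0.3, -0.5, -1.9]
opening: 0.314
gripper_force: 30.0
```

Run:
```python
from h import *
p,P,s=look("w6")
rim(P,(.448,.0254),"round");body(P,(.448,.0254),"round")
w=band(P,s["tcp_pos"][:2],.08,s["tcp_pos"][2]-.03,s["tcp_pos"][2]-.004);print("held",rect(w),len(w),w[:,2].mean() if len(w) else 0)
go(.4479,.0254,.1275,1.6)
```

```text
t 11.0 [0.4476 0.0271 0.2389] [3.141 0.    1.599] F [-0.3 -0.5 -1.9] open 0.314
rim round centre [0.448  0.0254] deg 199.3 rms mm 0.45 27
body round centre [0.4479 0.0251] deg 341.5 rms mm 0.22 36
held (array([0.4482, 0.0309]), array([74.7, 74.4]), 45.4) 8249 0.22866043423048626
t 11.1 pos [0.4475 0.0253 0.2387] rot [-3.141  0.     1.595] -> delta [0.0002 0.0004 0.1112] yaw -0.3 q [ 0.66 -0.04 -0.78  1.84 -0.03  1.33 -0.09]
```

View pics/w6.png

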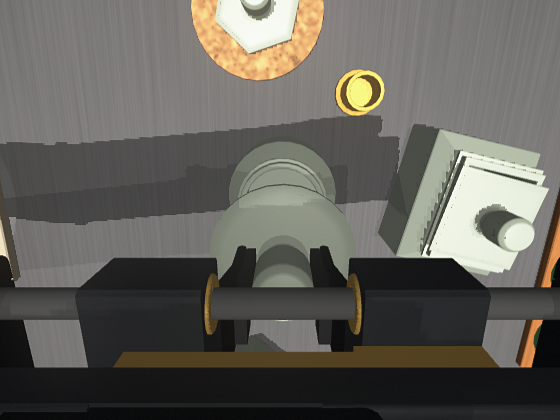

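Emit:
move_arm([
  [0.0002,0.0004,0.03],
  [0.0002,0.0004,0.06],
  [0.0002,0.0004,0.085],
  [0.0002,0.0004,0.097],
  [0.0002,0.0004,0.104],
  [0.0002,0.0004,0.108],
  [0.0002,0.0004,0.11],
  [0.0002,0.0004,0.111],
  [0.0002,0.0004,0.112],
  [0.0002,0.0004,0.112],
], yaw=[0,0,0,0,0,0,0,0,0,0], hand=[0,0,0,0,0,0,0,0,0,0])

```text
time_s: 12.05
tcp_pos: [0.4485, 0.0258, 0.1274]
tool_rot: [3.14, 0.001, 1.595]
wrist_force: [-2.3, -0.6, 3.9]
opening: 0.309
gripper_force: 30.0
```

Contact (+z force). Release and lift.

Emit:
move_arm([
  [0,0,0],
  [0,0,0],
  [0,0,0],
  [0,0,0],
  [0,0,0],
  [0,0,-0.02],
  [0,0,-0.06],
  [0,0,-0.1],
  [0,0,-0.12],
  [0,0,-0.12],
], yaw=[0,0,0,0,0,0,0,0,0,0], hand=[0.05,0.05,0.05,0.05,0.05,0.05,0.05,0.05,0.05,0.05])

```text
time_s: 13.05
tcp_pos: [0.4495, 0.026, 0.2493]
tool_rot: [3.137, 0.001, 1.595]
wrist_force: [-0.8, -0.5, 0.1]
opening: 0.576
gripper_force: 0.0
```

Run:
```python
from h import *
p,P,s=look("w7")
lid(P,(.448,.0254),"round");body(P,(.448,.0254),"round");jar(P,(.448,.0254))
go(.4182,.2042,.21,2.03)
```

```text
t 13.1 [0.4495 0.026  0.2493] [3.137e+00 1.000e-03 1.595e+00] F [-0.8 -0.5  0.1] open 0.576
lid round centre [0.4492 0.0259] deg 1.5 rms mm 0.18 59
body round centre [0.448  0.0253] deg 359.7 rms mm 0.37 48
knob 979 [0.4492 0.0274 0.1568] rect (array([0.4492, 0.026 ]), array([27.5, 27.1]), 36.5) z [0.1533 0.1573 0.1588]
plate 5102 [0.4491 0.0298 0.1171] rect (array([0.4492, 0.0259]), array([79.8, 79.9]), 31.9) z [0.1152 0.1172 0.1185]
shoulder 985 [0.4429 0.055  0.0873] rect (array([0.4449, 0.0439]), array([92.2, 55.1]), 8.8) z [0.0834 0.087  0.0921]
t 13.1 pos [0.4486 0.0258 0.2474] rot [3.139e+00 1.000e-03 1.595e+00] -> delta [ 0.1791 -0.0261  0.0372] yaw -24.9 q [ 0.66 -0.05 -0.79  1.83 -0.03  1.35 -0.09]
```

Emit:
move_arm([
  [0.045,-0.0065,0],
  [0.09,-0.013,0.0],
  [0.135,-0.02,0.02],
  [0.17,-0.025,0.05],
  [0.179,-0.026,0.09],
  [0.179,-0.026,0.13],
  [0.179,-0.026,0.17],
  [0.179,-0.026,0.2],
  [0.179,-0.026,0.215],
  [0.179,-0.026,0.219],
  [0.179,-0.026,0.219],
  [0.179,-0.026,0.219],
], yaw=[-5,-10,-15,-20,-25,-25,-25,-25,-25,-25,-25,-25], hand=[0.05,0.05,0.05,0.05,0.05,0.05,0.05,0.05,0.05,0.05,0.05,0.05])

```text
time_s: 14.3
tcp_pos: [0.4179, 0.2044, 0.0281]
tool_rot: [3.141, 0.0, 2.032]
wrist_force: [0.3, 0.7, -0.0]
opening: 0.577
gripper_force: 0.0
```

Emit:
move_arm([
  [0.0,0,0],
  [0,0,0],
  [0,0,0],
  [0,0,0],
  [0,0,0],
  [0,0,0],
  [0,0,0],
], yaw=[0,0,0,0,0,0,0], hand=[0,0,0,0,0,0,0])

```text
time_s: 15.0
tcp_pos: [0.4177, 0.204, 0.0277]
tool_rot: [3.142, 0.0, 2.032]
wrist_force: [-1.4, -1.6, 5.6]
opening: 0.313
gripper_force: 30.0
```

Run:
```python
from h import *
go(.4064,-.2415,.25,2.032+np.radians(48.2-49.1-60))
```

```text
t 15.0 pos [0.4177 0.204  0.0277] rot [3.142 0.    2.032] -> delta [-0.3941 -0.2083 -0.2221] yaw 60.9 q [ 0.3   0.35 -0.94  2.04  0.35  0.93 -0.37]
```

Emit:
move_arm([
  [0,0,-0.01],
  [0,0,-0.03],
  [0,0,-0.065],
  [0,0,-0.105],
  [0,0,-0.145],
  [0,0,-0.185],
  [-0.03,-0.016,-0.215],
  [-0.07,-0.037,-0.222],
  [-0.11,-0.058,-0.222],
  [-0.15,-0.079,-0.222],
  [-0.19,-0.1,-0.222],
  [-0.23,-0.121,-0.222],
], yaw=[0,0,0,0,0,0,5,11,17,23,29,35], hand=[0,0,0,0,0,0,0,0,0,0,0,0])

```text
time_s: 16.2
tcp_pos: [0.411, -0.057, 0.2501]
tool_rot: [3.141, 0.001, 1.417]
wrist_force: [0.9, 0.5, -1.2]
opening: 0.313
gripper_force: 30.0
```

Run:
```python
from h import *
go(.4064,-.2415,.24,2.032+np.radians(48.2-49.1-60))
```

```text
t 16.2 pos [ 0.411  -0.057   0.2501] rot [3.141e+00 1.000e-03 1.417e+00] -> delta [-0.183   0.0236  0.0102] yaw 25.7 q [ 0.82 -0.15 -0.7   1.89 -0.1   1.36 -0.01]
```

Emit:
move_arm([
  [-0.04,0.005,0.003],
  [-0.08,0.01,0.006],
  [-0.12,0.0155,0.01],
  [-0.15,0.0195,0.01],
  [-0.175,0.0225,0.01],
  [-0.183,0.0236,0.01],
  [-0.183,0.0236,0.01],
  [-0.183,0.0236,0.01],
], yaw=[5,10,15,20,25,25.7,25.7,25.7], hand=[0,0,0,0,0,0,0,0])

```text
time_s: 17.0
tcp_pos: [0.4079, -0.2388, 0.2397]
tool_rot: [-3.142, -0.001, 0.975]
wrist_force: [-0.1, 0.1, -1.2]
opening: 0.312
gripper_force: 30.0
```

```bash
cat >> h.py <<'E'
def held(P,s,kind):
    t=s["tcp_pos"];print("held",end=" ");fit(band(P,t[:2],.075,t[2]-.016,t[2]-.003),kind,PL[kind],t[:2])
E
python3 - <<'E'
from h import *
p,P,s=look("w8")
body(P,(.4065,-.2415),"hex");rim(P,(.4065,-.2415),"hex");held(P,s,"hex")
go(.4064,-.2415,.125,2.032+np.radians(48.2-49.1-60))
E
```

```text
t 17.0 [ 0.4079 -0.2388  0.2397] [-3.142e+00 -1.000e-03  9.750e-01] F [-0.1  0.1 -1.2] open 0.312
body hex centre [ 0.4065 -0.2422] deg 48.3 rms mm 0.34 22
rim hex centre [ 0.4062 -0.2418] deg 48.3 rms mm 0.44 14
held hex centre [ 0.4083 -0.2385] deg 48.6 rms mm 0.67 24
t 17.1 pos [ 0.408  -0.2386  0.2398] rot [ 3.141 -0.     0.976] -> delta [-0.0033  0.0003  0.1148] yaw 0.4 q [ 0.98  0.01 -0.54  1.8   0.01  1.33 -0.16]
```

Emit:
move_arm([
  [-0.0036,0.0005,0.03],
  [-0.0036,0.0005,0.06],
  [-0.0036,0.0005,0.085],
  [-0.0036,0.0005,0.1],
  [-0.0036,0.0005,0.107],
  [-0.0036,0.0005,0.111],
  [-0.0036,0.0005,0.113],
  [-0.0036,0.0005,0.114],
  [-0.0036,0.0005,0.115],
  [-0.0036,0.0005,0.115],
], yaw=[0.4,0.4,0.4,0.4,0.4,0.4,0.4,0.4,0.4,0.4], hand=[0,0,0,0,0,0,0,0,0,0])

```text
time_s: 18.05
tcp_pos: [0.4064, -0.2435, 0.1257]
tool_rot: [3.14, 0.0, 0.965]
wrist_force: [-2.5, 2.3, 5.3]
opening: 0.313
gripper_force: 30.0
```

Emit:
move_arm([
  [0,0,0],
  [0,0,0],
  [0,0,0],
  [0,0,0],
  [0,0,0],
  [0,0,-0.02],
  [0,0,-0.06],
  [0,0,-0.1],
  [0,0,-0.13],
  [0,0,-0.13],
], yaw=[0,0,0,0,0,0,0,0,0,0], hand=[0.05,0.05,0.05,0.05,0.05,0.05,0.05,0.05,0.05,0.05])

```text
time_s: 19.05
tcp_pos: [0.4077, -0.2442, 0.2587]
tool_rot: [3.135, 0.0, 0.965]
wrist_force: [0.4, -0.2, -0.6]
opening: 0.573
gripper_force: 0.0
```

Run:
```python
from h import *
p,P,s=look("w9")
lid(P,(.4065,-.2415),"hex");body(P,(.4065,-.2415),"hex");jar(P,(.4065,-.2415))
go(.6265,.0192,.3,1.57)
```

```text
t 19.1 [ 0.4077 -0.2442  0.2587] [3.135 0.    0.965] F [ 0.4 -0.2 -0.6] open 0.573
lid hex centre [ 0.4067 -0.2433] deg 47.6 rms mm 0.29 26
body hex centre [ 0.4066 -0.2423] deg 49.4 rms mm 0.61 28
knob 921 [ 0.4076 -0.242   0.1568] rect (array([ 0.4069, -0.243 ]), array([27.3, 27.2]), 31.0) z [0.1534 0.1573 0.1589]
plate 5098 [ 0.4089 -0.2402  0.1171] rect (array([ 0.4066, -0.243 ]), array([88.4, 78.3]), 78.0) z [0.1153 0.1172 0.1186]
shoulder 939 [ 0.4226 -0.2171  0.0875] rect (array([ 0.4194, -0.226 ]), array([ 49.4, 100.3]), 50.1) z [0.0834 0.0872 0.092 ]
t 19.1 pos [ 0.4068 -0.2439  0.2563] rot [3.138 0.    0.965] -> delta [ 0.3413  0.0311 -0.0437] yaw -34.6 q [ 0.98  0.01 -0.54  1.77  0.    1.36 -0.16]
```

Emit:
move_arm([
  [0.045,0.004,-0.01],
  [0.09,0.008,-0.02],
  [0.135,0.012,-0.02],
  [0.18,0.0165,-0.02],
  [0.225,0.0205,-0.02],
  [0.27,0.0245,-0.02],
  [0.31,0.028,-0.02],
  [0.3413,0.0311,-0.02],
  [0.3413,0.0311,-0.02],
  [0.3413,0.0311,-0.02],
], yaw=[-4.5,-9,-13.5,-18,-22.5,-27,-31,-34.6,-34.6,-34.6], hand=[0.05,0.05,0.05,0.05,0.05,0.05,0.05,0.05,0.05,0.05])

```text
time_s: 20.1
tcp_pos: [0.6254, 0.0202, 0.2728]
tool_rot: [-3.139, -0.001, 1.57]
wrist_force: [-0.5, -1.0, -1.0]
opening: 0.579
gripper_force: 0.0
```

Run:
```python
from h import *
p,P,s=look("w10")
c=(.6265,.0192)
lid(P,c,"square",.1185);body(P,c,"oblong");jar(P,c)
go(.6265,.0192,.126,1.57)
```

```text
t 20.1 [0.6254 0.0202 0.2728] [-3.139e+00 -1.000e-03  1.570e+00] F [-0.5 -1.  -1. ] open 0.579
lid square centre [0.6265 0.0185] deg 76.9 rms mm 0.21 19
body oblong centre [0.6274 0.0192] deg 168.8 rms mm 0.42 20
knob 829 [0.6266 0.0199 0.1568] rect (array([0.6264, 0.0189]), array([27.2, 26.8]), 3.9) z [0.1535 0.1573 0.1588]
plate 6473 [0.627  0.0232 0.1162] rect (array([0.6268, 0.0195]), array([95.2, 78.2]), 77.1) z [0.1102 0.117  0.1185]
shoulder 1218 [0.6292 0.0553 0.0869] rect (array([0.6275, 0.02  ]), array([117.5,  90.1]), 78.8) z [0.0833 0.0863 0.0918]
t 20.1 pos [0.6253 0.019  0.2733] rot [-3.14   0.     1.569] -> delta [0.0003 0.0015 0.1473] yaw -0.1 q [ 0.47  0.42 -0.8   1.34  0.3   1.5  -0.3 ]
```

Emit:
move_arm([
  [0,0.0012,0.045],
  [0,0.0012,0.09],
  [0,0.0012,0.125],
  [0,0.0012,0.142],
  [0,0.0012,0.147],
  [0,0.0012,0.147],
  [0,0.0012,0.147],
  [0,0.0012,0.147],
  [0,0.0012,0.147],
  [0,0.0012,0.147],
  [0,0.0012,0.147],
  [0,0.0012,0.147],
], yaw=[0,0,0,0,0,0,0,0,0,0,0,0], hand=[0.05,0.05,0.05,0.05,0.05,0.05,0,0,0,0,0,0])

```text
time_s: 21.35
tcp_pos: [0.6272, 0.0196, 0.1283]
tool_rot: [3.141, 0.0, 1.569]
wrist_force: [-2.3, 0.1, 6.7]
opening: 0.314
gripper_force: 30.0
```

Run:
```python
from h import *
s=sensors.state();print(s["opening"],s["gripper_force"],s["wrist_force"])
go(.417,.205,.25,2.03)
```

```text
0.3144995592462394 30.00073140487075 [-2.27746686  0.1012027   6.68304363]
t 21.4 pos [0.6272 0.0196 0.1283] rot [3.141 0.    1.569] -> delta [ 0.1851 -0.2104 -0.1219] yaw -26.4 q [ 0.47  0.51 -0.76  1.54  0.37  1.24 -0.36]
```

Emit:
move_arm([
  [0,0,-0.01],
  [0,0,-0.03],
  [0,0,-0.065],
  [0,0,-0.1],
  [0.025,-0.028,-0.12],
  [0.052,-0.059,-0.122],
  [0.08,-0.091,-0.122],
  [0.108,-0.123,-0.122],
  [0.136,-0.155,-0.122],
  [0.162,-0.184,-0.122],
  [0.185,-0.2104,-0.122],
  [0.185,-0.2104,-0.122],
], yaw=[0,0,0,0,-4,-8,-12,-16,-20,-24,-26.4,-26.4], hand=[0,0,0,0,0,0,0,0,0,0,0,0])

```text
time_s: 22.55
tcp_pos: [0.4135, 0.2087, 0.2502]
tool_rot: [3.141, 0.002, 2.038]
wrist_force: [0.8, -0.4, -0.8]
opening: 0.313
gripper_force: 30.0
```

Run:
```python
from h import *
p,P,s=look("w11");held(P,s,"square")
go(.417,.205,.0303,2.03)
```

```text
t 22.6 [0.4135 0.2087 0.2502] [3.141e+00 2.000e-03 2.038e+00] F [ 0.8 -0.4 -0.8] open 0.313
held square centre [0.4156 0.2078] deg 14.5 rms mm 2.14 17
t 22.6 pos [0.4155 0.2065 0.2502] rot [3.141e+00 2.000e-03 2.034e+00] -> delta [-0.0015  0.0005  0.2199] yaw 0.2 q [ 0.51  0.01 -1.05  1.78  0.01  1.36 -0.08]
```

Emit:
move_arm([
  [0,0,0.045],
  [0,0,0.09],
  [0,0,0.135],
  [0,0,0.175],
  [0,0,0.2],
  [0,0,0.211],
  [0,0,0.216],
  [0,0,0.219],
  [0,0,0.221],
  [0,0,0.2215],
  [0,0,0.2215],
], yaw=[0,0,0,0,0,0,0,0,0,0,0], hand=[0,0,0,0,0,0,0,0,0,0,0])

```text
time_s: 23.7
tcp_pos: [0.418, 0.205, 0.0301]
tool_rot: [3.14, 0.002, 2.029]
wrist_force: [-6.2, -3.6, 16.7]
opening: 0.314
gripper_force: 30.0
```

Seated on the mat; release.

Emit:
move_arm([
  [0,0,-0.001],
  [0,0,-0.001],
  [0,0,-0.001],
  [0,0,-0.001],
  [0,0,-0.001],
  [0,0,-0.02],
  [0,0,-0.06],
  [0,0,-0.11],
  [0,0,-0.16],
  [0,0,-0.21],
  [0,0,-0.22],
  [0,0,-0.22],
], yaw=[0,0,0,0,0,0,0,0,0,0,0,0], hand=[0,0.05,0.05,0.05,0.05,0.05,0.05,0.05,0.05,0.05,0.05,0.05])

```text
time_s: 24.9
tcp_pos: [0.4177, 0.2051, 0.2495]
tool_rot: [3.139, 0.002, 2.03]
wrist_force: [0.7, 0.3, -1.0]
opening: 0.573
gripper_force: 0.0
```

Run:
```python
from h import *
p,P,s=look("w12")
lid(P,(.417,.205),"square",.019)
w=band(P,np.array((.417,.205)),.03,.052,.07);print("knob",rect(w),w[:,2].mean())
go(.6378,-.2878,.26,1.57-.42)
```

```text
t 24.9 [0.4177 0.2051 0.2495] [3.139e+00 2.000e-03 2.030e+00] F [ 0.7  0.3 -1. ] open 0.573
lid square centre [0.4196 0.2041] deg 13.6 rms mm 0.24 22
knob (array([0.4193, 0.2045]), array([27. , 27.1]), 72.2) 0.058836407125718936
t 24.9 pos [0.417  0.2046 0.2478] rot [3.141e+00 1.000e-03 2.030e+00] -> delta [-0.5393 -0.02   -0.0117] yaw 50.4 q [ 0.55  0.02 -1.09  1.78  0.02  1.35 -0.09]
```

Emit:
move_arm([
  [-0.049,-0.002,-0.012],
  [-0.098,-0.004,-0.012],
  [-0.147,-0.005,-0.012],
  [-0.196,-0.007,-0.012],
  [-0.245,-0.009,-0.012],
  [-0.294,-0.011,-0.012],
  [-0.343,-0.013,-0.012],
  [-0.392,-0.015,-0.012],
  [-0.441,-0.016,-0.012],
  [-0.49,-0.018,-0.012],
  [-0.539,-0.02,-0.012],
  [-0.539,-0.02,-0.012],
], yaw=[4.6,9.2,13.8,18.4,23,27.6,32.2,36.8,41.4,46,50.4,50.4], hand=[0.05,0.05,0.05,0.05,0.05,0.05,0.05,0.05,0.05,0.05,0.05,0.05])

```text
time_s: 26.15
tcp_pos: [0.637, -0.2942, 0.2536]
tool_rot: [-3.135, 0.003, 1.14]
wrist_force: [0.0, -0.6, -1.1]
opening: 0.579
gripper_force: 0.0
```

Run:
```python
from h import *
p,P,s=look("w13");c=(.638,-.287)
lid(P,c,"oblong");body(P,c,"square");jar(P,c)
go(.638,-.2876,.127,1.15)
```

```text
t 26.1 [ 0.637  -0.2942  0.2536] [-3.135e+00  3.000e-03  1.140e+00] F [ 0.  -0.6 -1.1] open 0.579
lid oblong centre [ 0.6393 -0.2887] deg 160.2 rms mm 0.23 20
body square centre [ 0.6384 -0.2858] deg 69.0 rms mm 0.64 25
knob 962 [ 0.64   -0.2874  0.1568] rect (array([ 0.6396, -0.2884]), array([26.9, 27.3]), 14.7) z [0.1533 0.1574 0.1588]
plate 8570 [ 0.641  -0.2848  0.1172] rect (array([ 0.6393, -0.2889]), array([101.9,  78.1]), 70.4) z [0.1153 0.1173 0.1186]
shoulder 229 [ 0.6093 -0.2734  0.0849] rect (array([ 0.6385, -0.286 ]), array([87.7, 90.1]), 70.2) z [0.0831 0.0848 0.0876]
t 26.2 pos [ 0.6372 -0.2901  0.2546] rot [-3.135e+00  1.000e-03  1.146e+00] -> delta [0.0027 0.0005 0.1276] yaw -0.2 q [ 0.74  0.57 -0.62  1.14  0.32  1.53 -0.24]
```

View pics/w13.png

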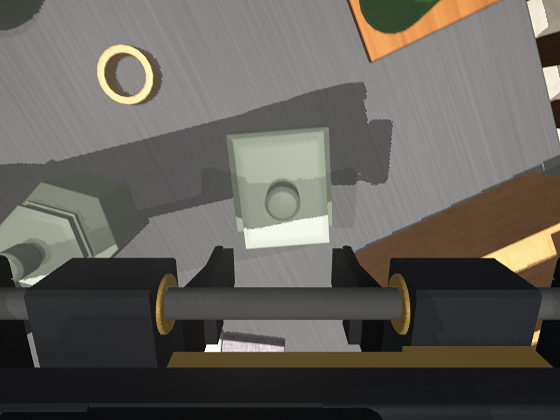

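Emit:
move_arm([
  [0.002,0.0013,0.04],
  [0.002,0.0013,0.08],
  [0.002,0.0013,0.11],
  [0.002,0.0013,0.123],
  [0.002,0.0013,0.1275],
  [0.002,0.0013,0.1275],
  [0.002,0.0013,0.1275],
  [0.002,0.0013,0.1275],
  [0.002,0.0013,0.1275],
  [0.002,0.0013,0.1275],
  [0.002,0.0013,0.1275],
  [0.002,0.0013,0.1275],
], yaw=[0,0,0,0,0,0,0,0,0,0,0,0], hand=[0.05,0.05,0.05,0.05,0.05,0.05,0,0,0,0,0,0])

```text
time_s: 27.4
tcp_pos: [0.6401, -0.286, 0.1333]
tool_rot: [3.141, 0.0, 1.15]
wrist_force: [-0.1, 0.6, 5.2]
opening: 0.31
gripper_force: 30.0
```

Run:
```python
from h import *
s=sensors.state();print(s["opening"],s["gripper_force"],s["wrist_force"])
go(.6274,.0195,.25,s["tool_rot"][2]+np.radians(168.9-160.3))
```

```text
0.3100770488767955 30.000375509262085 [-0.14589463  0.55744343  5.21270471]
t 27.4 pos [ 0.6401 -0.286   0.1333] rot [3.141 0.    1.15 ] -> delta [ 0.2737 -0.1362 -0.1169] yaw -8.6 q [ 0.75  0.63 -0.61  1.32  0.36  1.31 -0.28]
```

Emit:
move_arm([
  [0,0,-0.01],
  [0,0,-0.03],
  [0,0,-0.065],
  [0,0,-0.1],
  [0.03,-0.015,-0.117],
  [0.072,-0.036,-0.117],
  [0.114,-0.057,-0.117],
  [0.156,-0.078,-0.117],
  [0.198,-0.0985,-0.117],
  [0.24,-0.12,-0.117],
  [0.2737,-0.1362,-0.117],
  [0.2737,-0.1362,-0.117],
], yaw=[0,0,0,0,-1,-2,-3,-5,-7,-8.6,-8.6,-8.6], hand=[0,0,0,0,0,0,0,0,0,0,0,0])

```text
time_s: 28.6
tcp_pos: [0.626, 0.0275, 0.2503]
tool_rot: [-3.141, -0.003, 1.31]
wrist_force: [0.3, 1.1, -1.9]
opening: 0.312
gripper_force: 30.0
```

Emit:
move_arm([
  [0,0,0],
  [0,0,0],
], yaw=[0,0], hand=[0,0])

```text
time_s: 28.8
tcp_pos: [0.6273, 0.0179, 0.2494]
tool_rot: [-3.142, 0.001, 1.299]
wrist_force: [1.3, 0.1, -1.5]
opening: 0.313
gripper_force: 30.0
```

Run:
```python
from h import *
p,P,s=look("w14");c=(.6274,.0195)
body(P,c,"oblong");rim(P,c,"oblong")
t=s["tcp_pos"];w=band(P,t[:2],.075,t[2]-.026,t[2]-.01);print("held",rect(w),w[:,2].mean());fit(w,"oblong",PL["oblong"],t[:2])
go(.6274,.0195,.1333,1.15+np.radians(168.9-160.3))
```

```text
t 28.8 [0.6273 0.0179 0.2494] [-3.142e+00  1.000e-03  1.299e+00] F [ 1.3  0.1 -1.5] open 0.313
body oblong centre [0.6277 0.0189] deg 168.8 rms mm 0.35 14
rim oblong centre [0.6295 0.0203] deg 170.8 rms mm 0.85 14
held (array([0.627 , 0.0146]), array([102.4,  78.3]), 78.8) 0.23322557044036504
oblong centre [0.6268 0.0151] deg 168.5 rms mm 0.89 22
t 28.9 pos [0.6273 0.0177 0.2494] rot [-3.141e+00  1.000e-03  1.298e+00] -> delta [ 0.0019 -0.0004  0.1161] yaw -0.1 q [ 0.46  0.43 -0.77  1.38  0.29  1.45 -0.57]
```

View pics/w14.png

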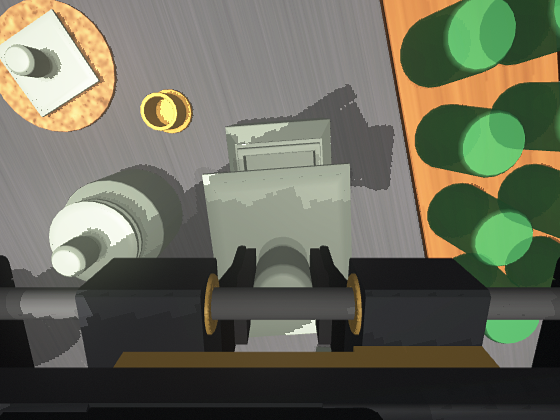

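Emit:
move_arm([
  [0.0044,-0.0005,0.03],
  [0.0044,-0.0005,0.06],
  [0.0044,-0.0005,0.085],
  [0.0044,-0.0005,0.1],
  [0.0044,-0.0005,0.108],
  [0.0044,-0.0005,0.112],
  [0.0044,-0.0005,0.114],
  [0.0044,-0.0005,0.1155],
  [0.0044,-0.0005,0.1165],
  [0.0044,-0.0005,0.1165],
], yaw=[0,0,0,0,0,0,0,0,0,0], hand=[0,0,0,0,0,0,0,0,0,0])

```text
time_s: 29.85
tcp_pos: [0.6281, 0.024, 0.1334]
tool_rot: [3.141, 0.0, 1.301]
wrist_force: [0.7, 0.3, -2.0]
opening: 0.316
gripper_force: 30.0
```

Emit:
move_arm([
  [-0.001,0,0],
  [-0.0015,0,0.001],
  [-0.0015,0,0.002],
  [-0.0015,0,0.002],
], yaw=[0,0,0,0], hand=[0,0,0,0])

```text
time_s: 30.25
tcp_pos: [0.6278, 0.0229, 0.1332]
tool_rot: [3.14, -0.0, 1.301]
wrist_force: [-6.7, -0.3, 12.6]
opening: 0.315
gripper_force: 30.0
```

Emit:
move_arm([
  [0,0,-0.0005],
  [0,0,-0.0005],
  [0,0,-0.0005],
  [0,0,-0.0005],
  [0,0,-0.0005],
  [0,0,-0.02],
  [0,0,-0.06],
  [0,0,-0.1],
  [0,0,-0.12],
  [0,0,-0.12],
], yaw=[0,0,0,0,0,0,0,0,0,0], hand=[0.05,0.05,0.05,0.05,0.05,0.05,0.05,0.05,0.05,0.05])

```text
time_s: 31.25
tcp_pos: [0.6288, 0.023, 0.2546]
tool_rot: [3.136, -0.002, 1.3]
wrist_force: [-0.2, 0.4, -0.6]
opening: 0.573
gripper_force: 0.0
```

Run:
```python
from h import *
p,P,s=look("w15");c=(.6276,.0195)
lid(P,c,"oblong");body(P,c,"oblong");jar(P,c)
go(.4195,.2043,.25,2.03)
```

```text
t 31.2 [0.6288 0.023  0.2546] [ 3.136e+00 -2.000e-03  1.300e+00] F [-0.2  0.4 -0.6] open 0.573
lid oblong centre [0.6274 0.0201] deg 168.8 rms mm 0.25 23
body oblong centre [0.6277 0.0194] deg 168.4 rms mm 0.67 21
knob 928 [0.6279 0.0216 0.1569] rect (array([0.6277, 0.0205]), array([27.2, 26.4]), 73.8) z [0.1534 0.1574 0.1588]
plate 8308 [0.6285 0.0243 0.1172] rect (array([0.6274, 0.02  ]), array([101.7,  78.4]), 78.9) z [0.1152 0.1173 0.1186]
shoulder 1139 [0.6433 0.0582 0.0869] rect (array([0.6277, 0.0201]), array([118. ,  90.2]), 78.8) z [0.0833 0.0865 0.0917]
t 31.3 pos [0.6281 0.0227 0.2523] rot [ 3.139e+00 -1.000e-03  1.300e+00] -> delta [ 0.1193 -0.2495  0.0018] yaw -41.8 q [ 0.45  0.43 -0.77  1.38  0.29  1.45 -0.57]
```

Emit:
move_arm([
  [0.017,-0.0355,0],
  [0.034,-0.071,0],
  [0.051,-0.107,0],
  [0.068,-0.1425,0],
  [0.085,-0.178,0],
  [0.102,-0.214,0],
  [0.1193,-0.2495,0],
  [0.1193,-0.2495,0.02],
  [0.1193,-0.2495,0.06],
  [0.1193,-0.2495,0.1],
  [0.1193,-0.2495,0.1],
  [0.1193,-0.2495,0.1],
], yaw=[-6,-12,-18,-24,-30,-36,-41.8,-41.8,-41.8,-41.8,-41.8,-41.8], hand=[0.05,0.05,0.05,0.05,0.05,0.05,0.05,0.05,0.05,0.05,0.05,0.05])

```text
time_s: 32.5
tcp_pos: [0.4183, 0.2042, 0.1511]
tool_rot: [-3.14, -0.001, 2.031]
wrist_force: [0.9, 1.3, 0.6]
opening: 0.574
gripper_force: 0.0
```

Run:
```python
from h import *
go(.4195,.2043,.0295,2.03)
```

```text
t 32.5 pos [0.4183 0.2042 0.1511] rot [-3.140e+00 -1.000e-03  2.031e+00] -> delta [-0.0006  0.0013  0.1216] yaw 0.0 q [ 0.46  0.15 -1.06  1.91  0.14  1.16 -0.19]
```

Emit:
move_arm([
  [-0.0005,0.0012,0.04],
  [-0.0005,0.0012,0.08],
  [-0.0005,0.0012,0.108],
  [-0.0005,0.0012,0.119],
  [-0.0005,0.0012,0.1215],
  [-0.0005,0.0012,0.1215],
  [-0.0005,0.0012,0.1215],
  [-0.0005,0.0012,0.1215],
  [-0.0005,0.0012,0.1215],
  [-0.0005,0.0012,0.1215],
  [-0.0005,0.0012,0.1215],
  [-0.0005,0.0012,0.1215],
], yaw=[0,0,0,0,0,0,0,0,0,0,0,0], hand=[0.05,0.05,0.05,0.05,0.05,0.05,0,0,0,0,0,0])

```text
time_s: 33.7
tcp_pos: [0.4203, 0.204, 0.0299]
tool_rot: [-3.141, 0.001, 2.03]
wrist_force: [-2.5, -2.2, 7.1]
opening: 0.308
gripper_force: 30.0
```

Run:
```python
from h import *
s=sensors.state();print(s["opening"],s["gripper_force"],s["wrist_force"])
go(.638,-.286,.25,2.03-np.radians(34.4))
```

```text
0.307903340812496 29.999990570358932 [-2.52292419 -2.18949681  7.06621958]
t 33.7 pos [0.4203 0.204  0.0299] rot [-3.141e+00  1.000e-03  2.030e+00] -> delta [-0.5359 -0.022  -0.2198] yaw 34.4 q [ 0.33  0.36 -0.97  2.03  0.37  0.94 -0.38]
```

Emit:
move_arm([
  [0,0,-0.01],
  [0,0,-0.03],
  [0,0,-0.07],
  [0,0,-0.11],
  [0,0,-0.15],
  [0,0,-0.19],
  [-0.025,-0.001,-0.215],
  [-0.065,-0.003,-0.22],
  [-0.11,-0.0045,-0.22],
  [-0.155,-0.0065,-0.22],
  [-0.2,-0.008,-0.22],
  [-0.245,-0.01,-0.22],
], yaw=[0,0,0,0,0,0,2,5,8,11,14,17], hand=[0,0,0,0,0,0,0,0,0,0,0,0])

```text
time_s: 34.9
tcp_pos: [0.5202, -0.0214, 0.2501]
tool_rot: [3.141, 0.0, 1.732]
wrist_force: [1.3, 1.1, -1.5]
opening: 0.314
gripper_force: 30.0
```

Run:
```python
from h import *
go(.638,-.286,.25,2.03-np.radians(34.4))
```

```text
t 34.9 pos [ 0.5202 -0.0214  0.2501] rot [3.141 0.    1.732] -> delta [-0.2801  0.0739  0.0003] yaw 17.3 q [ 0.74  0.17 -0.87  1.66  0.13  1.37  0.02]
```

Emit:
move_arm([
  [-0.04,0.0105,0],
  [-0.08,0.021,0],
  [-0.12,0.0317,0],
  [-0.16,0.042,0],
  [-0.2,0.0528,0],
  [-0.235,0.062,0],
  [-0.26,0.0686,0],
  [-0.28,0.0739,0],
  [-0.28,0.0739,0],
  [-0.28,0.0739,0],
  [-0.28,0.0739,0],
  [-0.28,0.0739,0],
], yaw=[3,6,9,12,15,17.3,17.3,17.3,17.3,17.3,17.3,17.3], hand=[0,0,0,0,0,0,0,0,0,0,0,0])

```text
time_s: 36.1
tcp_pos: [0.638, -0.2831, 0.2501]
tool_rot: [3.141, -0.0, 1.433]
wrist_force: [0.6, 0.0, -0.5]
opening: 0.31
gripper_force: 30.0
```

Run:
```python
from h import *
p,P,s=look("w16");c=(.638,-.286)
body(P,c,"square");rim(P,c,"square")
t=s["tcp_pos"];w=band(P,t[:2],.075,t[2]-.02,t[2]-.004);print("held",rect(w),w[:,2].mean());fit(w,"square",PL["square"],t[:2])
go(.638,-.286,.1279,2.03-np.radians(34.4))
```

```text
t 36.1 [ 0.638  -0.2831  0.2501] [ 3.141 -0.     1.433] F [ 0.6  0.  -0.5] open 0.31
body square centre [ 0.6382 -0.2863] deg 69.6 rms mm 0.32 14
rim square centre [ 0.638  -0.2858] deg 70.0 rms mm 2.24 11
held (array([ 0.6388, -0.2825]), array([78.5, 78.4]), 69.2) 0.23916758669691848
square centre [ 0.6391 -0.2826] deg 69.4 rms mm 2.24 21
t 36.1 pos [ 0.638  -0.2833  0.2501] rot [3.141 0.    1.433] -> delta [-0.0026  0.0003  0.1222] yaw 0.2 q [ 0.76  0.57 -0.66  1.16  0.33  1.51  0.03]
```

View pics/w16.png

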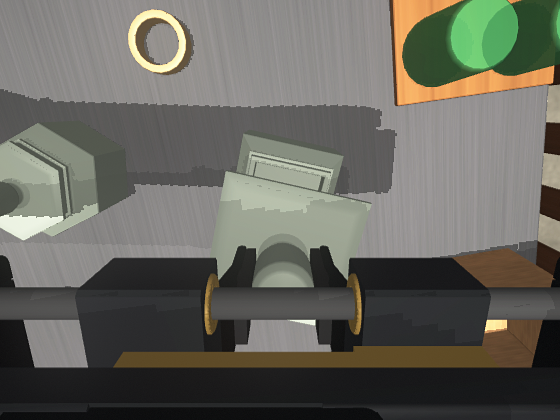

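Emit:
move_arm([
  [-0.0036,-0.0002,0.03],
  [-0.0036,-0.0002,0.06],
  [-0.0036,-0.0002,0.09],
  [-0.0036,-0.0002,0.107],
  [-0.0036,-0.0002,0.115],
  [-0.0036,-0.0002,0.119],
  [-0.0036,-0.0002,0.121],
  [-0.0036,-0.0002,0.122],
  [-0.0036,-0.0002,0.123],
  [-0.0036,-0.0002,0.124],
  [-0.0036,-0.0002,0.124],
], yaw=[0,0,0,0,0,0,0,0,0,0,0], hand=[0,0,0,0,0,0,0,0,0,0,0])

```text
time_s: 37.25
tcp_pos: [0.638, -0.2879, 0.128]
tool_rot: [3.139, 0.001, 1.431]
wrist_force: [-3.9, 0.6, 9.3]
opening: 0.308
gripper_force: 30.0
```

Emit:
move_arm([
  [0,0,-0.0005],
  [0,0,-0.0005],
  [0,0,-0.0005],
  [0,0,-0.0005],
  [0,0,-0.0005],
  [0,0,-0.02],
  [0,0,-0.06],
  [0,0,-0.1],
  [0,0,-0.13],
  [0,0,-0.13],
  [0,0,-0.13],
], yaw=[0,0,0,0,0,0,0,0,0,0,0], hand=[0.05,0.05,0.05,0.05,0.05,0.05,0.05,0.05,0.05,0.05,0.05])

```text
time_s: 38.35
tcp_pos: [0.6376, -0.2877, 0.2559]
tool_rot: [3.141, 0.0, 1.431]
wrist_force: [-0.8, -1.1, -0.9]
opening: 0.578
gripper_force: 0.0
```

Run:
```python
from h import *
p,P,s=look("w17");c=(.638,-.286)
lid(P,c,"square");body(P,c,"square");jar(P,c)
p,d=imaging.snapshot("top");cv2.imwrite("pics/top1.png",cv2.resize(p[90:330,180:440],None,fx=2.4,fy=2.4)[:,:,::-1]);P=cloud(d,cam("top"))
for k,c in dict(round=(.448,.0254),hex=(.4065,-.242),oblong=(.6276,.0195)).items(): lid(P,c,k)
```

```text
t 38.4 [ 0.6376 -0.2877  0.2559] [3.141 0.    1.431] F [-0.8 -1.1 -0.9] open 0.578
lid square centre [ 0.6388 -0.2871] deg 69.1 rms mm 0.2 18
body square centre [ 0.6382 -0.2862] deg 70.0 rms mm 0.31 18
knob 943 [ 0.6388 -0.2857  0.1568] rect (array([ 0.6387, -0.2868]), array([27.3, 27.2]), 14.4) z [0.1536 0.1573 0.1589]
plate 6168 [ 0.6392 -0.2834  0.1171] rect (array([ 0.6388, -0.2872]), array([78.4, 78.1]), 69.1) z [0.1152 0.1172 0.1186]
shoulder 1064 [ 0.6364 -0.2547  0.0875] rect (array([ 0.6384, -0.2853]), array([88.7, 89.6]), 69.8) z [0.0834 0.0872 0.0924]
lid round centre [0.4475 0.0253] deg 235.2 rms mm 0.6 35
lid hex centre [ 0.4057 -0.2435] deg 48.0 rms mm 0.56 23
lid oblong centre [0.6255 0.0201] deg 169.3 rms mm 0.58 20
```

View pics/top1.png

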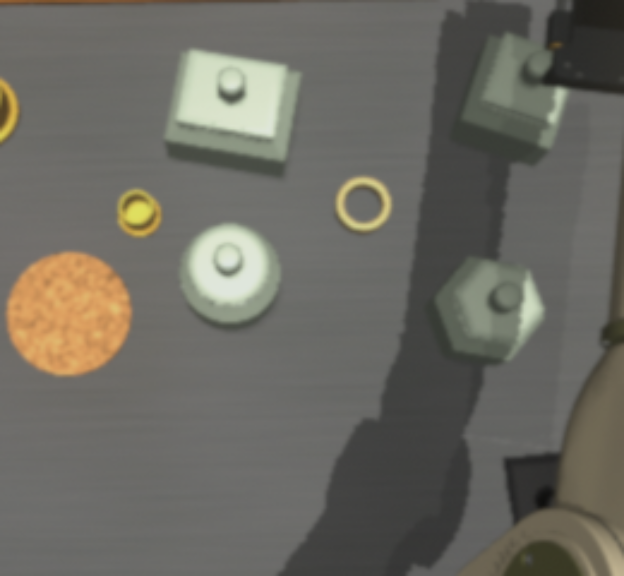

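The picture shows all four lids seated on their own jars: oblong (231,85), round (228,258), hex (507,297) and square (537,67). The mat is free and the gripper is clear, so I'm handing in.

```bash
python3 -c "
from cell import workorder
print(workorder.hand_in())"
```

```text
the job is handed in; nothing more can be done
None
```

Every jar now wears the lid of its own shape. By the last camera measurements each lid sits flat, within about 1.5 mm of centre and 2° of alignment, and the job was handed in at about 38 s; the hand-in gave no verdict.

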